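# Unpin a carver's case and lever its lid open

## Robot

A 7-joint arm with a two-finger parallel gripper is mounted at the origin on the work surface. World frame = base frame: x ahead of the robot, y to its left, z up, the work surface at z = 0. Lengths are in m, angles in rad, forces in N, time in s.
With the tool pointing down it reaches from about 0.4 to 0.85 m from the base axis. Payload 4.5 kg.
Tool frame: the origin (TCP) lies on the centre line of the jaws, within the pads' length; the fingertips stand 11 mm ahead of it and the grasp point (between the pads) lies 8 mm behind it (robot.tcp_to_tips is the z of the fingertips in the tool frame, in m); z points along the fingers, y is the line along which they close (so a half turn about z gives the same grasp; the last joint's range is limited). The gripper opens to 88 mm and grips with 3 to 60 N. Pads are 18 mm wide; open, the fingers measure 123 mm over their backs; the gripper's body (75 mm by 187 mm) begins 45 mm behind the grasp point.
Start: joints at [-1.109, 0.689, -0.195, 1.565, 0.157, 0.902, -0.215], TCP at [0.259, 0.569, 0.25] pointing down, gripper open.
Joint ranges: [-3.01, 3.01], [-0.46, 2.08], [-1.47, 1.51], [0.13, 2.56], [-1, 4.14], [0.04, 2.09], [-2.66, 2.66]. Speed limits (rad/s): [2.57, 2.57, 3.14, 3.14, 3.14, 3.14, 3.14].

## Interface

Orientations are given as a unit quaternion [w, x, y, z].
In Python, from rig import robot, optics gives the robot as it stands. The module is installed in compiled form; this text tells all that it offers. Calls block until the motion is done:
- robot.move_ptp(position, orientation): joint-space move of the TCP to a pose.
- robot.move_straight(position, vel=0.15, rotation=None, force_limit=None): straight line of the TCP; rotation=None keeps the orientation; vel is the mean speed in m/s. With force_limit (N) it stops when the force on the tool has changed by that much, and returns True; else False.
- robot.move_j(angles): joint-space move.
- robot.command_gripper(opening, force=None): finger opening in m; force is the grip in N (None keeps the last); returns when the fingers have stopped.
- robot.sleep(seconds).
- robot.solve_ik(position, orientation): joint angles nearest the present ones, or None.
- optics.grab_frame(name): name is "scene" or "top" or "wrist"; returns a dict with "pixels" (384x512x3 uint8, blue, green, red), "K" (3x3 intrinsics, pixels), "dist_coeffs" ([k1, k2, p1, p2, k3] as OpenCV has them; the pictures are not rectified), "pose" (4x4, takes a point from camera to world coordinates). Camera axes: x right, y down, z forward; pixel columns grow to the right and rows downward; lengths in m; the calibration is good to about 2 mm. A picture is of the moment at which its call begins. There is no depth.
A pose or a line that the arm cannot do raises robot.Unreachable and nothing moves.
- robot.job_done(): hands the job in; it is judged then, once.
Readings, each from a call of its own:
- robot.get_time_s(): time.
- robot.get_q(): joint angles.
- robot.get_joint_vel(): joint speeds.
- robot.get_joint_efforts(): joint torques, N m.
- robot.get_ee_pos(): TCP position.
- robot.get_ee_rot(): TCP orientation.
- robot.get_ft_force(): force on the tool from outside, world axes, zero at the start.
- robot.get_torque(): the same for the moment, N m.
- robot.get_opening(): finger opening in m.
- robot.get_grip_force(): force on a finger pad.
Only numpy, scipy, OpenCV 4.12 (cv2) and the standard library are available. Lean on these libraries where they do the work, as an engineer would, in place of code of your own. Each camera call takes 0.05 s, during which the arm holds its last target. There are 200 camera calls.

## Task

Draw the locking pin out of its keeper on the wooden case and park it in the groove of the small wooden rest block. Then push the blade of the flat knife through the slot in the front of the case, lever the lid ajar with it, swing the lid wide open so that it stays standing, and gently lay the knife flat back on the cutting mat. Do not drop things or disturb the other things on the bench.

Things in the scene. Friction and masses are not known exactly. Their poses are not given: they have to be found in the camera images.
- case: Fixed wooden case, 130 (x) x 160 (y) x 110 mm high, walls 6 mm. Origin: centre of its underside; front faces -x, z up. The lid lies inside the walls, its top flush with the rims (z 110), underside at z 100. On the right (-y) wall stands a steel keeper, 31 (x) x 34 (y) mm, top at z 133, with a square 15 mm bore along y from y -74 to -108 at x -20 mm.
- slot (a point): Middle of the pry slot, at the outer face of the case's front wall (case frame x -65, y 0, z 92.5 mm). The slot is 40 mm wide (y), 9 mm high (z 88 to 97), through the 6 mm wall, under a brass strip on the rim that shows where it is; behind it is free space under the lid, down to z 50 mm. Axes as the case.
- bore (a point): Middle of the bore's outer mouth on the keeper (case frame x -20, y -108, z 119.5 mm). The bore runs along y. Axes as the case.
- lid: Wooden lid 115 (x) x 144 (y) x 10 mm, 0.2 kg, no handle. Origin: on the hinge axis at its rear top edge (case frame x 58, y 0, z 110); it reaches to x -116, z -10 to 0. Shut, its axes are the case's; it opens upward turning about its +y, up to 1.75 rad, and the stiff hinge (about 0.3 N m) holds it at any angle. The pin, 2 mm above it, locks it.
- lid_edge (a point): Middle of the lower front edge of the lid (lid frame x -116, y 0, z -10 mm).
- pin: Steel locking pin, 0.08 kg: round shaft of 12 mm diameter along +y, y 11 to 93 mm, and a dark upright paddle to grip, 14 (x) x 22 (y) x 30 mm (z -18 to 12). Origin: on the shaft's axis in the middle of the paddle. At first the shaft lies in the keeper, its tip 22 mm over the lid; it comes out towards the case's -y after 60 mm.
- pin_mid (a point): Point on the pin's axis near the middle of the shaft (pin frame y = 50 mm).
- rest: Fixed wooden rest block, 60 x 60 x 44 mm high. Origin: centre of its underside. An open-topped groove 18 mm wide, 14 mm deep (floor at z 30) runs along its y through all 60 mm. The pin's shaft lies in it with its axis at z 36 and the paddle outside one end (paddle middle about 50 mm from the block's middle).
- mat: Fixed dark cutting mat, 260 (x) x 220 (y) x 3 mm, with a grid of pale lines. Origin: centre of its underside.
- knife: Flat knife like a stiff putty knife, on the mat, 0.11 kg: dark wooden handle 80 x 20 x 20 mm (x -50 to 30), steel blade 26 mm wide, 3 mm thick (x 30 to 130; last 12 mm 20 wide, 2 thick), mid-plane at z 10. Origin: on the handle's underside; +x points along the blade. The file beside it has a round rod for a blade; the two may change places.
- knife_tip (a point): Middle of the knife's tip (knife frame x 130, y 0, z 10 mm).
- file: Bystander: round file on the mat, handle 80 x 22 x 20 mm, rod 8 mm in diameter and 100 mm long along +x. Origin under the handle.
- medallion: Bystander: dark wooden disc, 52 mm in diameter, 10 mm high. Origin: centre of its underside.
- blank: Bystander: L-shaped light wooden cane-handle blank, 115 x 90 x 26 mm. Origin on its underside.
- bottle: Bystander: clear bottle with a cap, 60 mm in diameter, 150 mm high. Origin: centre of its underside.
- hammer: Bystander: hammer about 175 mm long. Origin: under the middle of its handle.
- sanding: Bystander: cork sanding block, 90 x 50 x 28 mm. Origin: centre of its underside.

How it is judged:
On the way, in this order (a step that is already met when the one before it is completed fails the run):
1. the pin is out of the keeper and lies released in the groove of the rest block (x of pin_mid in the frame of rest between -0.006 and 0.006 m and y of pin_mid in the frame of rest between -0.03 and 0.03 m and z of pin_mid in the frame of rest between 0.03 and 0.043 m and angle between the y axis of pin and the y axis of rest, either way round below 0.2 rad and contact force between the fingers and pin below 0.2 N), for 0.2 s.
2. the lid is levered ajar (over 0.12 rad) by the knife (angle between lid's own z axis and vertical above 0.12 rad and contact force between knife and lid above 0.3 N), for 0.05 s.
At the end, for the whole second after the job is handed in: Lid open over 1.35 rad, at rest; pin released in the groove (pin_mid within 6 mm of its middle line, 30 mm of the block's middle, 30 to 43 mm high, within 0.2 rad of it); knife flat and still on the mat, its origin within 125 x 105 mm of the mat's middle, under 28 mm high (all of step 1 and angle between lid's own z axis and vertical above 1.35 rad and angular speed of lid below 0.1 rad/s and x of knife in the frame of mat between -0.125 and 0.125 m and y of knife in the frame of mat between -0.105 and 0.105 m and z of knife in the frame of mat between -0.005 and 0.028 m and angle between the x axis of knife and the z axis of mat, either way round above 1.35 rad and linear speed of knife below 0.02 m/s); the robot touches nothing.
It fails at once if a bystander is pushed more than 40 mm (distance of any of file, medallion, blank, bottle, hammer, sanding from where it was at the start of the episode above 0.04 m).
It fails at once if the bottle is tipped over (angle between bottle's own z axis and vertical above 0.5 rad).
It fails at once if the knife or the pin is dropped or thrown (faster than 0.8 m/s out of the fingers) ((linear speed of knife above 0.8 m/s and contact force between the fingers and knife below 0.1 N) or (linear speed of pin above 0.8 m/s and contact force between the fingers and pin below 0.1 N)).
It also fails if it takes over 72 s, if anything falls off the work surface, if the arm or the gripper's body presses on something with over 40 N, if the wrist force passes 120 N, or if a joint passes its speed limit or range.

## Working session

There is one attempt and no reset: what is moved stays moved. The work goes in short steps, each a Python script; the robot and the scene stay as the last script left them, time stands still between calls to the robot, and variables do not carry over. Pictures are saved under pics/ and viewed, at most 10 in all, crops included, and the job is handed in when it is done.

```bash
mkdir -p pics
cat > h.py <<'E'
import numpy as np, cv2
from rig import robot, optics
from scipy.spatial.transform import Rotation as R
def grab(n,save=None):
    f=optics.grab_frame(n)
    if save: cv2.imwrite(f'pics/{save}.png',f['pixels'])
    return f
def ray(f,uv):
    p=cv2.undistortPoints(np.array(uv,float).reshape(-1,1,2),np.array(f['K']),np.array(f['dist_coeffs'])).reshape(-1,2)
    P=np.array(f['pose']); d=np.c_[p,np.ones(len(p))]@P[:3,:3].T
    return P[:3,3],d
def onplane(f,uv,z):
    o,d=ray(f,uv); return o+d*((z-o[2])/d[:,2])[:,None]
def tri(fs,uvs):
    A=np.zeros((3,3));b=np.zeros(3);L=[]
    for f,uv in zip(fs,uvs):
        o,d=ray(f,[uv]);d=d[0]/np.linalg.norm(d[0]);M=np.eye(3)-np.outer(d,d);A+=M;b+=M@o;L.append((o,M))
    x=np.linalg.solve(A,b); return x,[np.linalg.norm(M@(x-o)) for o,M in L]
def proj(f,X):
    P=np.linalg.inv(np.array(f['pose'])); r=cv2.Rodrigues(P[:3,:3])[0]
    return cv2.projectPoints(np.array(X,float).reshape(-1,1,3),r,P[:3,3],np.array(f['K']),np.array(f['dist_coeffs']))[0].reshape(-1,2)
def quat(Rm):
    q=R.from_matrix(Rm).as_quat(); return [q[3],q[0],q[1],q[2]]
E
python3 - <<'E'
from h import *
import pickle
fs={n:grab(n,n+'0') for n in('scene','top','wrist')}
pickle.dump(fs,open('f0.pkl','wb'))
for n,f in fs.items(): print(n,np.round(f['pose'],3).tolist(),np.round(f['K'],1).tolist())
a=cv2.resize(fs['top']['pixels'],(800,600));cv2.imwrite('pics/top0b.png',a)
a=cv2.resize(fs['scene']['pixels'],(800,600));cv2.imwrite('pics/scene0b.png',a)
print(robot.get_ee_rot(),robot.tcp_to_tips)
E
```

```text
scene [[0.744, 0.551, -0.377, 0.955], [0.668, -0.623, 0.407, -0.431], [-0.011, -0.555, -0.832, 0.94], [0.0, 0.0, 0.0, 1.0]] [[372.4, 0.0, 252.8], [0.0, 372.4, 189.4], [0.0, 0.0, 1.0]]
top [[0.029, -0.989, 0.142, 0.43], [-1.0, -0.029, -0.0, -0.034], [0.004, -0.142, -0.99, 1.124], [0.0, 0.0, 0.0, 1.0]] [[370.8, 0.0, 262.2], [0.0, 370.8, 192.9], [0.0, 0.0, 1.0]]
wrist [[0.414, 0.862, 0.293, 0.184], [0.91, -0.392, -0.135, 0.604], [-0.002, 0.322, -0.947, 0.384], [0.0, 0.0, 0.0, 1.0]] [[325.8, 0.0, 260.0], [0.0, 325.8, 193.0], [0.0, 0.0, 1.0]]
[-1.00957020e-04  2.12249544e-01  9.77215253e-01 -6.85730706e-04] 0.011
```

View pics/top0b.png

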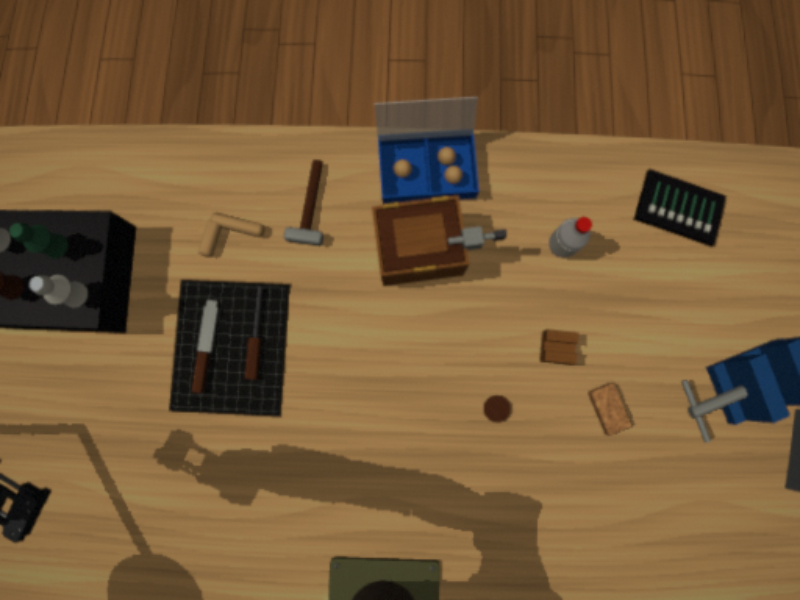

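View pics/scene0b.png

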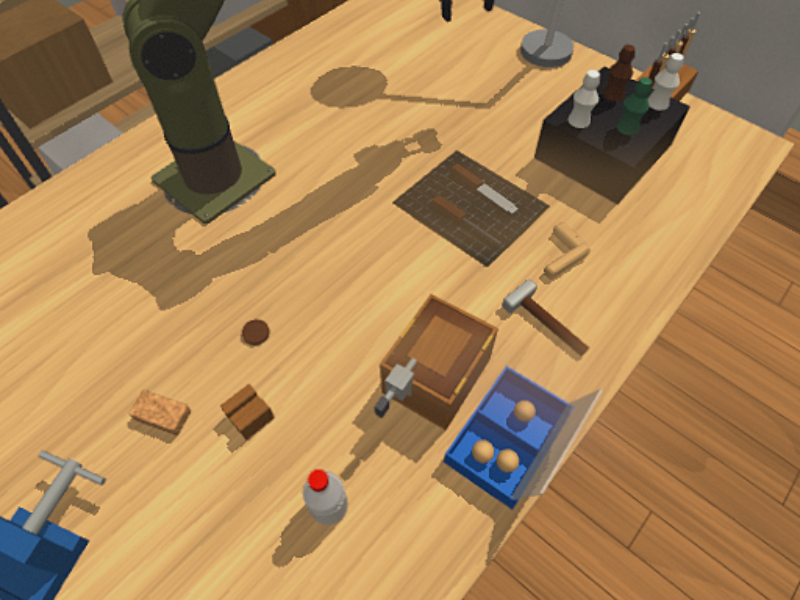

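The top view shows (800×600 px) the case at (420,240) with the keeper at (475,238) and paddle at (500,234), the rest at (560,347), the knife at (205,345) with its blade up, and the file at (253,340). The scene view shows the same layout. Next come rough positions, then close wrist views.

Run:
```python
from h import *
import pickle
fs=pickle.load(open('f0.pkl','rb'));t=fs['top']
for n,uv,z in [('case TL',(374,206),.11),('TR',(462,198),.11),('BR',(466,266),.11),('BL',(382,276),.11),('paddle',(501,234),.12),('keeper',(474,238),.133),('rest',(560,346),.044),('knifehandle tail',(198,390),.02),('knife tip',(211,302),.012),('filetail',(251,376),.02),('bottle',(570,240),.07),('cap',(584,225),.15),('med',(497,408),.01),('mat tl',(181,281),.003),('mat br',(281,415),.003),('matbl',(171,410),.003)]:
    print(n,onplane(t,[np.array(uv)*.64],z).round(3)[0])
T=np.eye(4);q=robot.get_ee_rot();T[:3,:3]=R.from_quat([q[1],q[2],q[3],q[0]]).as_matrix();T[:3,3]=robot.get_ee_pos()
print((np.linalg.inv(T)@fs['wrist']['pose']).round(4)); print(T.round(3))
```

```text
case TL [0.748 0.036 0.11 ]
TR [ 0.768 -0.124  0.11 ]
BR [ 0.642 -0.133  0.11 ]
BL [0.619 0.017 0.11 ]
paddle [ 0.7   -0.194  0.12 ]
keeper [ 0.688 -0.144  0.133]
rest [ 0.508 -0.319  0.044]
knifehandle tail [0.405 0.365 0.02 ]
knife tip [0.576 0.355 0.012]
filetail [0.436 0.264 0.02 ]
bottle [ 0.706 -0.333  0.07 ]
cap [ 0.713 -0.335  0.15 ]
med [ 0.389 -0.206  0.01 ]
mat tl [0.618 0.423 0.003]
mat br [0.363 0.206 0.003]
matbl [0.364 0.423 0.003]
[[ 6.000e-04 -9.467e-01 -3.222e-01  8.330e-02]
 [ 1.000e+00  6.000e-04 -0.000e+00  8.000e-04]
 [ 2.000e-04 -3.222e-01  9.467e-01 -1.352e-01]
 [ 0.000e+00  0.000e+00  0.000e+00  1.000e+00]]
[[-0.91   0.415 -0.     0.259]
 [ 0.415  0.91  -0.001  0.568]
 [-0.    -0.001 -1.     0.249]
 [ 0.     0.     0.     1.   ]]
```

```bash
cat >> h.py <<'E'
def Rdown(a):
    c,s=np.cos(a),np.sin(a); return np.array([[c,s,0],[s,-c,0],[0,0,-1.]])
def qdown(a): return quat(Rdown(a))
E
python3 - <<'E'
from h import *
import pickle
F={}
pi=np.pi
print(robot.get_time_s())
for n,p,a in [('k1',(.47,.31,.25),pi),('k2',(.56,.31,.25),pi),('c1',(.66,-.08,.28),pi),('c2',(.68,-.10,.28),-pi/2),('r2',(.52,-.27,.25),-pi/2),('r1',(.54,-.32,.25),pi)]:
    try:
        robot.move_ptp(p,qdown(a)); robot.sleep(.15); F[n]=grab('wrist',n)
        print(n,robot.get_time_s(),np.round(robot.get_q(),2))
    except robot.Unreachable as e: print(n,'unreach',e)
pickle.dump(F,open('f1.pkl','wb'))
def mont(ns,out): cv2.imwrite(out,np.vstack([np.hstack([cv2.resize(F[n]['pixels'],(400,300)) for n in ns[i:i+2]]) for i in (0,2)]))
mont(['c1','c2','r1','k1'],'pics/m1.png')
E
```

```text
0.15
k1 1.6083 [-0.46  0.62 -0.35  1.75  0.28  0.82  0.64]
k2 2.2583 [-0.39  0.72 -0.35  1.51  0.28  0.96  0.75]
c1 3.95 [ 0.25  0.73 -0.39  1.39  0.3   1.08  1.38]
c2 5.2333 [ 0.58  1.   -1.25  1.29  0.93  1.47  2.56]
r2 9.125 [-0.13  0.89  1.09  1.72 -0.88  1.1  -1.89]
r1 11.975 [ 1.03  0.97 -1.25  1.53  0.94  1.34  1.25]
```

View pics/m1.png

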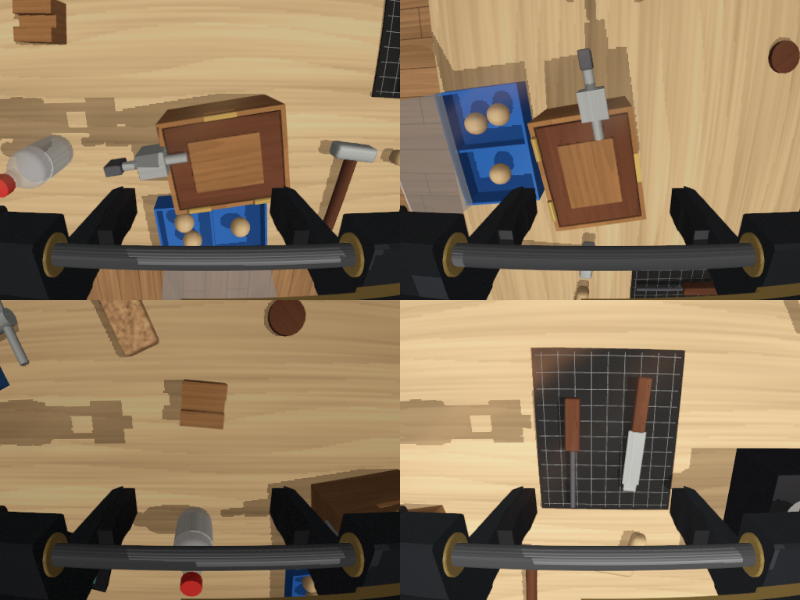

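The montage (400×300 tiles, ×1.28 for full pixels) shows:
- **c1:** the case around (222,155), keeper at (152,160) and paddle at (116,168).
- **c2:** the same case rotated, paddle at (585,60).
- **r1:** the rest at (204,104) within its tile, with the groove running nearly along the image rows.
- **k1:** the knife handle at (642,405) and blade at (634,465), with the file to its left.

Next I sample colours to build the masks.

Run:
```python
from h import *
import pickle
F=pickle.load(open('f1.pkl','rb'))
def s(n,pts):
    im=cv2.medianBlur(F[n]['pixels'],3);h=cv2.cvtColor(im,cv2.COLOR_BGR2HSV)
    print(n,[h[int(v*1.28),int(u*1.28)].tolist() for u,v in pts])
s('c1',[(116,168),(135,165),(152,160),(175,158),(220,117),(226,155),(180,190),(285,150),(220,105),(100,130)])
s('c2',[(185,60),(192,105),(188,75)])
s('r1',[(205,390-300),(205,112),(205,118),(172,90),(240,90)])
s('k1',[(234,165),(242,105),(172,125),(200,150),(174,175),(207,480-300)])
tiles=[]
for n,(u,v,w) in {'c1':(120,110,260),'c2':(160,40,260),'r1':(190,70,130),'r2':(0,0,512)}.items():
    im=F[n]['pixels']; c=im[v:v+w*3//4,u:u+w]; tiles.append(cv2.resize(c,(400,300),interpolation=cv2.INTER_CUBIC))
cv2.imwrite('pics/m2.png',np.vstack([np.hstack(tiles[:2]),np.hstack(tiles[2:])]))
```

```text
c1 [[150, 9, 89], [30, 8, 123], [25, 14, 113], [26, 12, 154], [20, 141, 185], [14, 149, 149], [10, 150, 104], [14, 145, 165], [15, 134, 97], [17, 105, 153]]
c2 [[173, 11, 97], [25, 9, 169], [35, 9, 165]]
r1 [[14, 151, 125], [15, 148, 88], [15, 146, 129], [17, 111, 124], [17, 106, 173]]
k1 [[30, 8, 193], [10, 141, 128], [10, 144, 119], [15, 15, 68], [165, 9, 110], [10, 10, 79]]
```

View pics/m2.png

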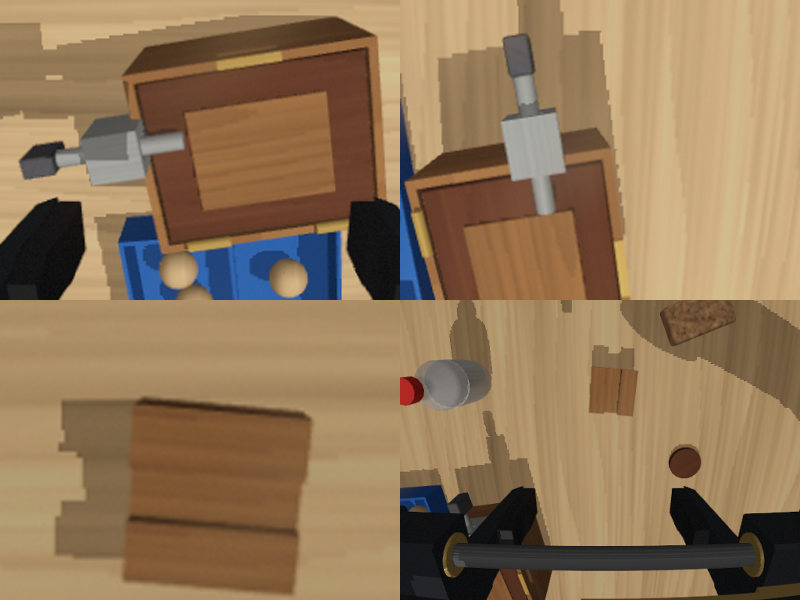

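m2.png gives these features (tile pixels):
- **c1:** rim corners at (123,79), (377,38) and (163,252), brass strip centred at (250,60), paddle at (42,160).
- **c2:** front corner at (613,150), left corner at (408,181), paddle at (519,55).
- **r1:** rest top corners at (136,405), (310,418), (294,595) and (124,580).
- **r2:** the rest at (612,390).

Now I turn these into positions with masks, subpixel corners and triangulation.

Run:
```python
from h import *
import pickle
F=pickle.load(open('f1.pkl','rb'))
def hsv(n): return cv2.cvtColor(F[n]['pixels'],cv2.COLOR_BGR2HSV).astype(int)
def big(m,roi,k=1):
    M=np.zeros(m.shape,np.uint8);u,v,w,h=roi;M[v:v+h,u:u+w]=m[v:v+h,u:u+w]*255
    M=cv2.morphologyEx(M,cv2.MORPH_OPEN,np.ones((3,3)))
    cs=sorted(cv2.findContours(M,cv2.RETR_EXTERNAL,cv2.CHAIN_APPROX_NONE)[0],key=cv2.contourArea)[::-1]
    return cs[:k]
def cen(c): m=cv2.moments(c);return (m['m10']/m['m00'],m['m01']/m['m00'])
def quad(c):
    h=cv2.convexHull(c)
    for e in np.arange(1,12,.5):
        q=cv2.approxPolyDP(h,e,True)
        if len(q)<=4: break
    return q.reshape(-1,2).astype(float)
def sub(n,pts,w=3): 
    g=cv2.cvtColor(F[n]['pixels'],cv2.COLOR_BGR2GRAY)
    return cv2.cornerSubPix(g,np.float32(pts).reshape(-1,1,2),(w,w),(-1,-1),(3,30,.01)).reshape(-1,2)
# case corners
t1=lambda p:[(120+x*.65,110+y*.65) for x,y in p]
t2=lambda p:[(160+(x-400)*.65,40+y*.65) for x,y in p]
r1=t1([(123,79),(377,38),(163,252)]);s1=sub('c1',r1);print('c1',np.round(r1,1).tolist(),s1.round(1).tolist())
r2=t2([(613,150),(408,181)]);s2=sub('c2',r2);print('c2',np.round(r2,1).tolist(),s2.round(1).tolist())
print('rim',onplane(F['c1'],s1,.11).round(4).tolist(),onplane(F['c2'],s2,.11).round(4).tolist())
print('tri front-right',tri([F['c1'],F['c2']],[s1[0],s2[0]]),'rear right',tri([F['c1'],F['c2']],[s1[2],s2[1]]))
# brass
for n,roi in(('c1',(220,120,110,50)),('c2',(400,140,60,140))):
    H=hsv(n)
    for c in big((H[...,0]>=18)&(H[...,0]<30)&(H[...,1]>125)&(H[...,2]>120),roi,2):
        if cv2.contourArea(c)>20: print('brass',n,cv2.contourArea(c),np.round(cv2.minAreaRect(c),1) if 0 else cv2.minAreaRect(c),onplane(F[n],[cen(c)],.11).round(4))
# paddle
P=[]
for n,roi in(('c1',(125,190,38,50)),('c2',(220,50,40,44))):
    H=hsv(n);c=big((H[...,1]<30)&(H[...,2]<112),roi)[0];P.append(cen(c));print('paddle',n,cv2.contourArea(c),cv2.boundingRect(c),onplane(F[n],[cen(c)],.12).round(4))
print(tri([F['c1'],F['c2']],P))
# rest
Q=[]
for n,roi in(('r1',(215,85,95,90)),('r2',(235,70,80,90))):
    H=hsv(n);c=big((H[...,1]>128)&(H[...,2]>80),roi)[0];q=quad(c);print('rest',n,cv2.contourArea(c),q.tolist());w=onplane(F[n],q,.044);print(w.round(4).tolist());Q.append((q,w))
    print(' mean',w.mean(0))
for q,w in zip(*Q[0]):
    j=np.argmin(np.linalg.norm(Q[1][1]-w,axis=1)); print(' tri',tri([F['r1'],F['r2']],[q,Q[1][0][j]]))
# knife
K={}
for n in('k1','k2'):
    H=hsv(n)
    roi=(170,50,210,230) 
    b=big((H[...,1]<40)&(H[...,2]>150),(270,40,110,240))[0]
    hs=big((H[...,1]>110)&(H[...,0]<14),roi,3)
    K[n]=b
    print(n,'blade',cv2.contourArea(b),cv2.minAreaRect(b),onplane(F[n],[cen(b)],.013).round(4))
    print('  bladebox',onplane(F[n],cv2.boxPoints(cv2.minAreaRect(b)),.0145).round(4).tolist())
    for c in hs:
        if cv2.contourArea(c)>200: print('  handle',cv2.contourArea(c),cen(c),onplane(F[n],cv2.boxPoints(cv2.minAreaRect(c)),.023).round(4).tolist())
print('blade tri',tri([F['k1'],F['k2']],[cen(K['k1']),cen(K['k2'])]))
```

```text
c1 [[200.0, 161.4], [365.0, 134.7], [226.0, 273.8]] [[198.8000030517578, 159.60000610351562], [364.29998779296875, 132.6999969482422], [226.6999969482422, 275.3999938964844]]
c2 [[298.5, 137.5], [165.2, 157.6]] [[299.0, 136.5], [165.1999969482422, 157.60000610351562]]
rim [[0.6473, -0.1361, 0.11], [0.6205, 0.0209, 0.11], [0.776, -0.1132, 0.11]] [[0.6443, -0.1355, 0.11], [0.7722, -0.1153, 0.11]]
tri front-right (array([ 0.64549125, -0.1357313 ,  0.11513929]), [np.float64(0.0008381177569022878), np.float64(0.0008381177569023839)]) rear right (array([ 0.77313726, -0.11425839,  0.11182755]), [np.float64(0.001928671275717707), np.float64(0.0019286712757176899)])
brass c1 246.0 ((281.4959716796875, 148.97433471679688), (6.862353324890137, 42.36983871459961), 81.02737426757812) [[ 0.6367 -0.057   0.11  ]]
paddle c1 417.0 (133, 203, 30, 23) [[ 0.6999 -0.1894  0.12  ]]
paddle c2 361.0 (228, 63, 19, 27) [[ 0.701  -0.1891  0.12  ]]
(array([ 0.70072935, -0.18950251,  0.11887893]), [np.float64(0.000489355250179536), np.float64(0.0004893552501795672)])
rest r1 3047.5 [[233.0, 104.0], [290.0, 108.0
[... 1480 characters left out ...]
23]]
k2 blade 1797.5 ((302.32586669921875, 133.06259155273438), (23.075153350830078, 87.24110412597656), 6.788975715637207) [[0.5274 0.3594 0.013 ]]
  bladebox [[0.5787, 0.3418, 0.0145], [0.4802, 0.3506, 0.0145], [0.4828, 0.376, 0.0145], [0.582, 0.3692, 0.0145]]
  handle 1356.5 (218.4232706720727, 82.5591596019167) [[0.4412, 0.2569, 0.023], [0.4414, 0.2788, 0.023], [0.5096, 0.2774, 0.023], [0.5095, 0.2543, 0.023]]
  handle 715.5 (310.448404379222, 68.9396692289774) [[0.4791, 0.3522, 0.023], [0.4389, 0.3556, 0.023], [0.4407, 0.3763, 0.023], [0.4811, 0.3736, 0.023]]
blade tri (array([0.52708476, 0.35905792, 0.01550709]), [np.float64(4.0728961958529286e-05), np.float64(4.0728961958480056e-05)])
```

```bash
cat >> h.py <<'E'
CC=np.array([.6968,-.0465]); CY=.163     # case centre, yaw
RC=np.array([.5083,-.3202]); RY=-.080    # rest
def case(x,y,z): # mm -> world m
    c,s=np.cos(CY),np.sin(CY); return np.array([CC[0]+(c*x-s*y)/1e3,CC[1]+(s*x+c*y)/1e3,z/1e3])
def rest(x,y,z):
    c,s=np.cos(RY),np.sin(RY); return np.array([RC[0]+(c*x-s*y)/1e3,RC[1]+(s*x+c*y)/1e3,z/1e3])
E
python3 - <<'E'
from h import *
q=qdown(np.pi/2+CY)
robot.command_gripper(.05)
robot.move_ptp(case(-20,-143,190),q); print(np.round(robot.get_q(),2),robot.get_time_s())
robot.move_straight(case(-20,-143,108),vel=.12,force_limit=15)
print(robot.get_ee_pos(),case(-20,-143,108))
robot.command_gripper(0,force=30); print(robot.get_opening(),robot.get_grip_force(),robot.get_ft_force(),robot.get_time_s())
b=robot.move_straight(case(-20,-143-68,108),vel=.08,force_limit=25)
print(b,robot.get_ee_pos(),robot.get_opening(),robot.get_ft_force(),robot.get_time_s())
f=grab('wrist','pull'); cv2.imwrite('pics/pull2.png',np.hstack([f['pixels'][:,:,:],grab('scene')['pixels'][190:190+384//2].repeat(2,0)[:384,200:480]]))
E
```

```text
[ 0.57  1.02 -0.89  1.25  0.78  1.22 -0.17] 13.9583
[ 0.70087337 -0.19068211  0.10876908] [ 0.70027102 -0.1908501   0.108     ]
0.0136525461652793 29.990569073706865 [-0.82539152 -0.07399816  1.25867458] 15.425
False [ 0.71126748 -0.25703033  0.10792102] 0.013408162909429746 [-0.15554667 -0.15431251 -1.41656866] 16.425
```

View pics/pull2.png

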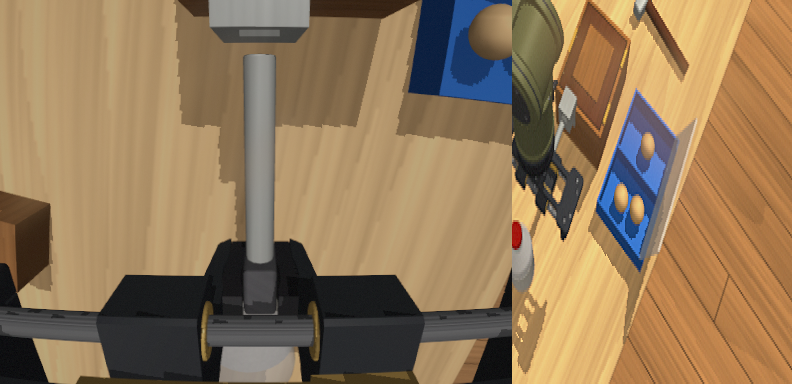

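The wrist view shows the pin fully out: its tip at (259,55) is clear of the keeper face at row 42, and it sits straight in the jaws. Next I lift it and place it in the rest.

Run:
```python
from h import *
p=np.array(robot.get_ee_pos())
robot.move_straight([p[0],p[1],.21],vel=.15)
q=qdown(np.pi/2+RY)
robot.move_ptp(rest(0,-50,110),q); robot.sleep(.1)
print(robot.get_ee_pos(),rest(0,-50,110),np.round(robot.get_q(),2),robot.get_time_s())
f=grab('wrist','ab')
b=robot.move_straight(rest(0,-50,27),vel=.06,force_limit=6)
print(b,robot.get_ee_pos(),robot.get_ft_force(),robot.get_opening(),robot.get_time_s())
f=grab('wrist','plc'); cv2.imwrite('pics/plc2.png',np.hstack([cv2.resize(f['pixels'],(400,300)),cv2.resize(cv2.imread('pics/ab.png'),(400,300))]))
```

```text
[ 0.50695858 -0.36869256  0.11082492] [ 0.50430427 -0.37004009  0.11      ] [ 0.98  0.99 -0.82  1.65  0.89  0.9  -0.27] 18.4583
False [ 0.50458281 -0.37017805  0.02742745] [-0.15996857  0.44977849 -0.66768087] 0.013627218056878266 20.0417
```

View pics/plc2.png

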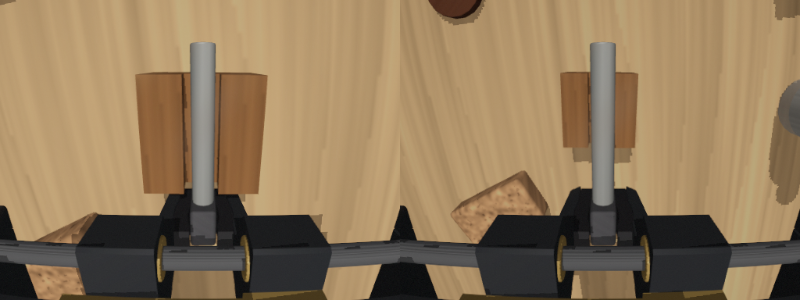

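The pin lies in the groove: the shaft at columns 190–215 is between the groove walls in the left tile. I'll lower it the last millimetre, release, and fetch the knife.

```bash
cat >> h.py <<'E'
def Rpitch(phi):
    yd=np.array([-np.sin(CY),np.cos(CY),0]); return R.from_rotvec(-phi*yd).as_matrix()@Rdown(np.pi+CY)
G=140.; DZ=-3.  # knife: tip ahead of TCP along blade, blade mid-plane relative to TCP (mm, knife up)
def tippose(x,z,phi,y=0):
    "TCP pose putting the knife tip (mid-plane) at case x,y,z mm with pitch phi"
    c,s=np.cos(phi),np.sin(phi)
    return case(x-G*c+DZ*s, y, z-G*s-DZ*c), quat(Rpitch(phi))
E
python3 - <<'E'
from h import *
robot.move_straight(rest(0,-50,25.5),vel=.05,force_limit=4)
robot.command_gripper(.04,force=10); print(robot.get_ft_force())
robot.move_straight(rest(0,-50,110),vel=.2); f=grab('wrist','rel')
KY=-.085; k=np.array([.4516,.366])-.010*np.array([np.cos(KY),np.sin(KY)])
robot.move_straight(rest(0,-50,200),vel=.3)
robot.move_ptp([k[0],k[1],.13],qdown(np.pi+KY)); print(robot.get_time_s(),np.round(robot.get_q(),2))
robot.command_gripper(.045)
robot.move_straight([k[0],k[1],.016],vel=.1,force_limit=8); robot.sleep(.1)
print(k,robot.get_ee_pos())
robot.command_gripper(0,force=55); print(robot.get_opening(),robot.get_grip_force(),robot.get_ee_pos())
g=grab('wrist','grip')
cv2.imwrite('pics/g2.png',np.hstack([cv2.resize(f['pixels'],(400,300)),cv2.resize(g['pixels'],(400,300))]));print(robot.get_time_s())
E
```

```text
[ 0.22119162 -0.87796471 -0.34591507]
24.6 [-0.27  0.95 -0.92  1.8   0.96  0.91 -0.17]
[0.4416361  0.36684898] [0.44197656 0.36716182 0.01664413]
0.01941921156829838 54.99188432469964 [0.44170735 0.36686059 0.01611415]
26.8333
```

View pics/g2.png

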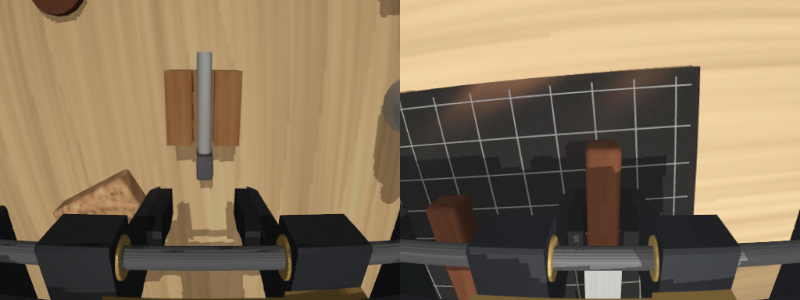

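The left tile shows the pin lying released in the groove. The right tile shows the knife handle centred between the pads. Next I carry the knife to a standoff in front of the slot and check the tip from the fixed cameras.

Run:
```python
from h import *
import pickle
p=np.array(robot.get_ee_pos())
robot.move_straight([p[0],p[1],.15],vel=.2)
P,q=tippose(-85,92.5,0)
robot.move_ptp(P+[0,0,.06],q)
robot.move_straight(P,vel=.1); robot.sleep(.15)
print(robot.get_ee_pos(),P,robot.get_opening(),robot.get_time_s(),np.round(robot.get_q(),2))
for x,z,f in [(0,92,0),(0,124,.5),(-30,125,0),(45,195,0)]:
    a,b=tippose(x,z,f); s=robot.solve_ik(a,b); print(x,z,f,None if s is None else np.round(s,2))
F={n:grab(n,n+'1') for n in('scene','top')}; pickle.dump(F,open('f2.pkl','wb'))
t=[]
for n in F:
    u=proj(F[n],[case(-85,0,92.5),case(-65,0,92.5)]); print(n,u.round(1).tolist())
    c=u[0].astype(int); t.append(cv2.resize(F[n]['pixels'][c[1]-36:c[1]+36,c[0]-48:c[0]+48],(400,300),interpolation=cv2.INTER_CUBIC))
cv2.imwrite('pics/tip.png',np.hstack(t))
```

```text
[ 0.4752153  -0.08290734  0.09608726] [ 0.4747824  -0.08301281  0.0955    ] 0.019355816129841562 30.2 [ 0.56  0.91 -0.81  2.09  1.14  0.68  0.68]
0 92 0 [ 0.5   0.97 -0.84  1.85  1.01  0.81  0.85]
0 124 0.5 [ 0.71  1.2  -1.09  2.24  2.16  0.91 -0.06]
-30 125 0 [ 0.54  0.9  -0.87  1.92  0.97  0.81  0.85]
45 195 0 [ 0.48  0.86 -0.86  1.66  0.75  0.99  1.09]
scene [[253.4, 208.3], [259.8, 211.8]]
top [[271.9, 180.7], [270.9, 173.8]]
```

View pics/tip.png

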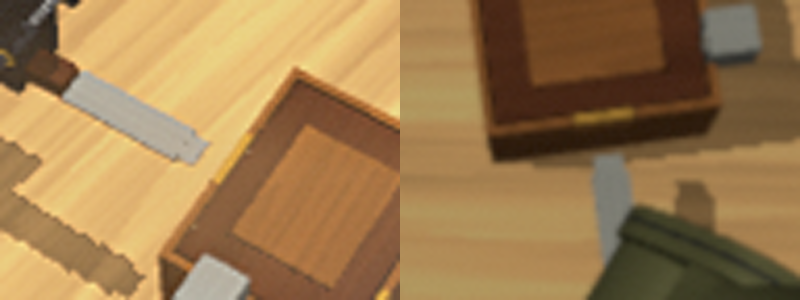

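Scene tile: the tip at (205,152) points at the brass strip at (235,158). Top tile: the tip at (610,157) is in line with the strip at (604,117), within about 1.5 mm once the common camera offset is allowed for. I'll insert and lever.

Run:
```python
from h import *
P,q=tippose(-58,92,0); b=robot.move_straight(P,vel=.06,force_limit=6)
print('in1',b,robot.get_ee_pos()-P,np.round(robot.get_ft_force(),1))
if b: raise SystemExit
P,q=tippose(0,92,0); b=robot.move_straight(P,vel=.1,force_limit=6)
print('in2',b,robot.get_ee_pos()-P,np.round(robot.get_ft_force(),1),robot.get_time_s())
if b: raise SystemExit
INS=65
for phi in (.08,.17,.26,.35,.43,.5):
    # midplane passes above pivot (-65,88) by 2 mm normal to the blade
    c,s=np.cos(phi),np.sin(phi)
    P,q=tippose(-65-2*s+INS*c,88+2*c+INS*s,phi)
    try: b=robot.move_straight(P,vel=.06,rotation=q,force_limit=40)
    except robot.Unreachable as e: print('unreach',phi); break
    print(phi,b,np.round(1e3*(robot.get_ee_pos()-P),1),np.round(robot.get_ft_force(),1),robot.get_opening(),robot.get_time_s())
    if b: break
F=[grab('scene','lev'),grab('top')]
t=[]
for f in F:
    c=proj(f,[case(-40,0,110)])[0].astype(int); t.append(cv2.resize(f['pixels'][c[1]-54:c[1]+54,c[0]-72:c[0]+72],(400,300),interpolation=cv2.INTER_CUBIC))
cv2.imwrite('pics/lev2.png',np.hstack(t))
```

```text
in1 False [-2.33949544e-04  1.15948965e-05 -1.28653374e-04] [-0.6  0.8 -0.3]
in2 False [-0.00090089 -0.00022258 -0.00021671] [-0.   0.1 -0.4] 31.6333
0.08 False [-1.6 -0.7 -0. ] [-0.1  1.1 -1.4] 0.01933791330321981 31.9167
0.17 False [ 0.1 -0.2  0.2] [-0.9 -0.1 -1.6] 0.019518045153216146 32.25
0.26 False [ 0.2 -0.1  0.1] [-1.9  0.2  0.5] 0.01965191146837222 32.675
0.35 False [ 0.6 -0.   0.2] [-0.4 -0.2  0.3] 0.019423948058553707 33.0917
0.43 False [-1.  -0.6 -0.7] [-1.2 -0.1 -0.1] 0.019953020983334197 33.4
0.5 False [-0.6 -0.4 -0.5] [-1.2 -0.4 -0.8] 0.01952320105615113 33.6583
```

View pics/lev2.png

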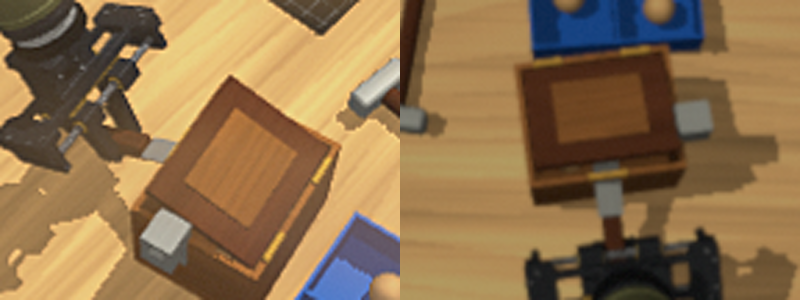

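Both tiles show the lid ajar by roughly 0.35 rad with the blade under it. I'll un-pitch and withdraw, then enter above the rim, tip slightly down to keep the moment on the grip small. From there I sweep the lid open along its arc.

```bash
cat > sw.py <<'E'
from h import *
def go(x,z,phi,vel,fl=30,tag=''):
    P,q=tippose(x,z,phi)
    b=robot.move_straight(P,vel=vel,rotation=q,force_limit=fl)
    print(tag,b,np.round(1e3*(robot.get_ee_pos()-P),1),np.round(robot.get_ft_force(),1),round(robot.get_opening(),4),round(robot.get_time_s(),2))
    if b: raise SystemExit
def arc(th,r): return 58-r*np.cos(th)-11.5*np.sin(th), 110+r*np.sin(th)-11.5*np.cos(th)
E
python3 - <<'E'
from sw import *
robot.command_gripper(0,force=60)
go(-3,105,.25,.1,tag='unp'); go(0,92,0,.1,tag='flat'); go(-95,92,0,.2,tag='out')
f=-.35
go(-95,142,f,.12,tag='up'); go(-46,124,f,.1,12,tag='under')
for th in (.45,.6,.75,.9,1.05,1.2,1.35,1.5,1.62):
    x,z=arc(th,105 if th<1 else 100); go(x,z,f,.1,25,tag=th)
F=[grab('scene','open'),grab('top')]
t=[]
for g in F:
    c=proj(g,[case(-20,0,130)])[0].astype(int); t.append(cv2.resize(g['pixels'][c[1]-66:c[1]+66,c[0]-88:c[0]+88],(400,300),interpolation=cv2.INTER_CUBIC))
cv2.imwrite('pics/op2.png',np.hstack(t))
E
```

```text
unp False [0.3 0.4 0.3] [ 0.4 -0.6  2.4] 0.0195 34.87
flat False [-0.7 -0.2 -0.4] [ 0.1  0.  -1.2] 0.019 35.99
out False [1.5 0.3 0.3] [ 0.5 -0.  -1.4] 0.0194 36.62
up False [-0.1  0.1 -0.4] [-0.5 -0.1 -0.6] 0.0196 37.58
under False [-0.6 -0.1 -0.1] [-0.7 -0.1 -2.2] 0.0194 38.26
0.45 False [-0.6 -0.4  0.3] [-0.6 -0.8 -1.5] 0.0195 38.62
0.6 False [-0.2 -0.2 -0.1] [-2.3 -0.4 -1.1] 0.0195 38.93
0.75 False [ 0.2  0.1 -0.2] [-1.1 -0.2 -0.1] 0.0198 39.24
0.9 False [ 0.4  0.1 -0.1] [-0.6 -0.5 -1.2] 0.0193 39.55
1.05 False [ 0.4 -0.  -0.3] [-0.4 -0.6 -2.1] 0.0194 39.86
1.2 False [ 0.5 -0.  -0.2] [-1.  -0.7 -1.4] 0.0193 40.16
1.35 False [ 0.5  0.2 -0.2] [-0.1 -1.2 -1.9] 0.0195 40.46
1.5 False [ 0.4  0.3 -0.2] [ 0.3 -0.1 -0.6] 0.0197 40.76
1.62 False [ 0.3  0.2 -0.2] [ 0.4 -0.2 -1.6] 0.0196 41.02
```

View pics/op2.png

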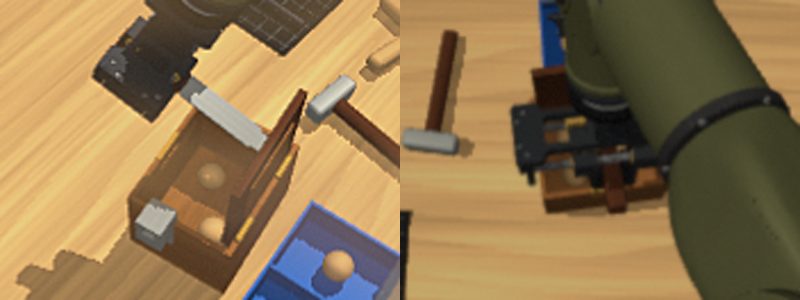

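The scene tile shows the lid standing nearly upright with its top +y corner at about (304,91), and the blade tip against it at (262,145). I'll compare that corner with projections for several lid angles.

Run:
```python
from h import *
import pickle
f=pickle.load(open('f2.pkl','rb'))['scene']
c=proj(f,[case(-20,0,130)])[0].astype(int)
tl=lambda X:((proj(f,[X])[0]-c+[88,66])/.44).round(0).tolist()
for th in (1.2,1.35,1.45,1.55,1.65):
    print(th,[tl(case(58-116*np.cos(th)-h*np.sin(th),y,110+116*np.sin(th)-h*np.cos(th))) for y in(72,-72) for h in (0,10)])
print('hinge',tl(case(58,72,110)),tl(case(58,-72,110)),'rim rear',tl(case(65,80,110)),tl(case(-65,-80,110)))
im=cv2.imread('pics/open.png')[c[1]-66:c[1]+66,c[0]-88:c[0]+88]
im=cv2.resize(im,(400,300),interpolation=cv2.INTER_CUBIC);h=cv2.cvtColor(im,cv2.COLOR_BGR2HSV)
m=((h[...,1]>140)&(h[...,2]<125)&(h[...,0]<14)).astype(np.uint8)*255
m[:,:215]=0
cs=max([k for k in cv2.findContours(m,cv2.RETR_EXTERNAL,cv2.CHAIN_APPROX_NONE)[0] if cv2.boundingRect(k)[0]<300],key=cv2.contourArea)
print(cv2.boundingRect(cs),cv2.approxPolyDP(cs,4,True).reshape(-1,2).tolist())
```

```text
1.2 [[268.0, 74.0], [260.0, 72.0], [198.0, 177.0], [189.0, 174.0]]
1.35 [[283.0, 78.0], [274.0, 75.0], [213.0, 183.0], [204.0, 179.0]]
1.45 [[293.0, 82.0], [284.0, 78.0], [223.0, 187.0], [214.0, 183.0]]
1.55 [[303.0, 86.0], [295.0, 82.0], [234.0, 193.0], [225.0, 188.0]]
1.65 [[314.0, 92.0], [305.0, 87.0], [245.0, 199.0], [236.0, 193.0]]
hinge [291.0, 145.0] [228.0, 245.0] rim rear [300.0, 143.0] [127.0, 195.0]
(258, 89, 48, 66) [[301, 89], [258, 154], [294, 114], [299, 115], [305, 97]]
```

The corner matches about 1.57 rad. Next I back off and lay the knife where it was.

Run:
```python
from sw import *
x,z=arc(1.62,100)
go(-90,z+5,-.35,.15,tag='back')
KY=-.085; k=np.array([.4516,.366])-.010*np.array([np.cos(KY),np.sin(KY)])
robot.move_ptp([k[0],k[1],.11],qdown(np.pi+KY)); robot.sleep(.2)
print(robot.get_ee_pos(),robot.get_time_s())
b=robot.move_straight([k[0],k[1],.030],vel=.06,force_limit=5); print(b,robot.get_ee_pos(),robot.get_ft_force())
if not b: b=robot.move_straight([k[0],k[1],.0165],vel=.03,force_limit=3); print(b,robot.get_ee_pos(),robot.get_ft_force(),robot.get_time_s())
# where is the blade?
f=grab('scene','lay'); h=cv2.cvtColor(f['pixels'],cv2.COLOR_BGR2HSV)
d=np.array([np.cos(KY),np.sin(KY)])
for s in (60,90,115,125,135):
    X=np.r_[np.array([.4516,.366])+s/1e3*d,.0145]; u=proj(f,[X])[0].round().astype(int); print(s,u,h[u[1],u[0]])
```

```text
back False [ 0.8  0.2 -0. ] [-0.5  0.  -0.7] 0.0197 42.22
[0.44245149 0.36605001 0.11013674] 44.1583
False [0.44185976 0.36703896 0.03036975] [0.42535747 0.09040621 0.00598151]
True [0.44142676 0.36661946 0.01610461] [ 0.65934218 -0.01781867  5.17767815] 46.125
60 [314 123] [ 22  33 170]
90 [321 128] [ 19  32 170]
115 [327 132] [ 23  29 173]
125 [329 133] [ 23  25 184]
135 [331 135] [17 78 92]
```

The knife touches at its original height with the blade lying where it was. I'll release it, retreat and verify.

Run:
```python
from h import *
robot.command_gripper(.045,force=10)
p=np.array(robot.get_ee_pos()); robot.move_straight([p[0],p[1],.20],vel=.12); robot.sleep(.4)
print(robot.get_ft_force(),robot.get_time_s())
w=grab('wrist','end_w'); h=cv2.cvtColor(w['pixels'],cv2.COLOR_BGR2HSV)
KY=-.085; d=np.array([np.cos(KY),np.sin(KY)])
for s,z in((-45,.023),(-10,.023),(25,.023),(45,.0145),(80,.0145)):
    X=np.r_[np.array([.4516,.366])+s/1e3*d,z]; u=proj(w,[X])[0].round().astype(int); print(s,u,h[u[1],u[0]] if 0<=u[1]<384 else None)
a=cv2.imread('pics/top0.png');f=grab('top','end_t');b=f['pixels']
# bystander / pin check: difference image blobs
D=(cv2.absdiff(a,b).max(2)>40).astype(np.uint8);D=cv2.morphologyEx(D,cv2.MORPH_OPEN,np.ones((3,3)))
n,l,s,c=cv2.connectedComponentsWithStats(D)
for i in range(1,n):
    if s[i,4]>15: print(s[i],c[i].round(),onplane(f,[c[i]],.05)[0].round(2))
# lid angle in the scene view
g=grab('scene','end_s')
for n_,im in(('open',cv2.imread('pics/open.png')),('end',g['pixels'])):
    H=cv2.cvtColor(im,cv2.COLOR_BGR2HSV); print(n_,[H[tuple(proj(g,[case(58-105*np.cos(t)-5*np.sin(t),60,110+105*np.sin(t))])[0].round().astype(int)[::-1])].tolist() for t in(1.3,1.45,1.57)])
```

```text
[-0.01213588 -0.01771927  0.09261273] 48.8083
-45 [261 136] [ 10 142 124]
-10 [261 172] [ 10 135 128]
25 [261 205] [ 10 145 120]
45 [261 219] [ 35   8 195]
80 [261 248] [ 30   8 194]
[239 113  55  21 724] [266. 122.] [ 0.8  -0.04  0.05]
[264 128   7   3  21] [267. 129.] [ 0.78 -0.04  0.05]
[316 140  18   5  68] [324. 141.] [ 0.74 -0.21  0.05]
[272 145   8   8  56] [276. 148.] [ 0.72 -0.07  0.05]
[316 147   9   8  59] [320. 150.] [ 0.72 -0.2   0.05]
[287 151   8   4  27] [291. 153.] [ 0.71 -0.12  0.05]
[269 156  24  15 205] [281. 164.] [ 0.67 -0.09  0.05]
[334 159  12   4  47] [339. 160.] [ 0.69 -0.26  0.05]
[256 164   6   4  21] [259. 166.] [ 0.66 -0.02  0.05]
[    0   208   341   176 26067] [121. 309.] [0.24 0.36 0.05]
[346 219  23   5  77] [357. 221.] [ 0.51 -0.31  0.05]
[372 221  12   6  64] [377. 224.] [ 0.5  -0.37  0.05]
[ 182  225  211  155 7939] [312. 276.] [ 0.35 -0.18  0.05]
[380 254  16  22 184] [388. 264.] [ 0.39 -0.4   0.05]
[  0 303  14  10  64] [  6. 308.] [0.22 0.72 0.05]
open [[18, 125, 228], [20, 120, 234], [10, 166, 103]]
end [[18, 130, 220], [19, 123, 228], [9, 156, 98]]
```

```bash
python3 -c "
from rig import robot
print(robot.job_done(), robot.get_time_s())"
```

```text
the job is handed in; nothing more can be done
the job is handed in; nothing more can be done
```

I handed the job in at about 49 s of the 72 s allowed: the pin is in the rest's groove, the lid stands open at about 1.57 rad, and the knife is flat on the mat where it started; the hand-in reported no verdict.

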